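# Tighten a slanted filler cap with a square-socket T-key

## Robot

A 6-joint arm with a two-finger parallel gripper is mounted at the origin on the work surface. World frame = base frame: x ahead of the robot, y to its left, z up, the work surface at z = 0. Lengths are in mm, angles in rad, forces in N, time in s.
With the tool pointing down it reaches from about 375 to 925 mm from the base axis. Payload 5.7 kg.
Tool frame: the origin (TCP) lies midway between the tips of the shut fingers; the grasp point (between the pads) lies 19 mm behind it; z points along the fingers, y is the line along which they close (so a half turn about z gives the same grasp; the last joint's range is limited). The gripper opens to 85 mm and grips with 20 to 120 N. Pads are 22 mm wide; open, the fingers measure 114 mm over their backs; the gripper's body (76 mm by 85 mm) begins 54 mm behind the grasp point. The pads swing forward as they close: fully open they stand 13 mm farther back than shut.
Start: joints at [-1.239, 0.359, 1.51, -0, 1.272, -0.115], TCP at [259.23, -541.076, 231.267] pointing down, gripper open.
Joint ranges: [-2.97, 2.97], [-1.01, 2.36], [0.21, 2.38], [-0.96, 4.11], [0.2, 2.71], [-2.98, 2.98]. Speed limits (rad/s): [2.39, 2.39, 3.14, 3.14, 3.14, 3.14].

## Interface

Orientations are given as a unit quaternion [w, x, y, z].
In Python, from rig import sense, viewer, workorder gives the robot as it stands.
- The arm moves only by the tool apply_moves, never from a script. Its argument "commands" is a list of rows, each an object with "rot": the turn, a rotation vector about the tool's x, y, z scaled (see below), a list of three; "dp": the shift along the tool's x, y, z scaled (see below), a list of three; "grip": the closure, from 0 (fully open) to 1 (shut). In form: [{"rot": [ax, ay, az], "dp": [x, y, z], "grip": grip}, ...]. A call has 1 to 8 rows; each row is the pose to reach, as a shift and turn from the pose commanded when the call began, along the tool's axes at that moment; what a row does not reach only later rows make up. The controller multiplies each number of a shift by 1 m and each number of a turn by 45 degrees. A row lasts 1/12 s, in which the tool goes at most 41.7 mm and 7.16 degrees, less where a joint would pass 70% of its speed; a pose out of reach is approached as far as the arm can. A call with a number of a shift or a turn outside -1 to 1 is refused whole. A call with a gripper value outside its range is refused whole. The fingers move at their own pace and stop on an object; "squeeze" is the grip in N (left out, the last holds). Time passes only in rows, so rows that repeat a pose let the fingers close. It gives the time, the measured TCP pose, the force, the opening and the grip force at its end, in the units of the state.
- sense(): the state, without advancing time (a new reading comes with each control period).
- viewer.get_image(name): name is "scene" or "top"; returns the picture (384x512x3 uint8, red, green, blue); there is no depth.
- viewer.camera_model(name): a dict with "vfov" (degrees; the focal length in pixels is half the picture's height over the tangent of half this angle, whatever the lens; pixels are square), "cx", "cy" (the principal point, pixels), "rvec" (rotation vector, rad) and "tvec" (3), from world to camera coordinates, as OpenCV has them. Camera axes: x right, y down, z forward; pixel columns grow to the right and rows downward; lengths in mm; the calibration is good to about 2 mm. A picture is of the moment at which its call begins. camera_model takes no time and is no camera call.
- workorder.job_done(): hands the job in; it is judged then, once.
The state is a dict: "clock": time; "q": joint angles; "dq": joint speeds; "joint_efforts": joint torques, N m; "tcp_pos": TCP position; "orientation": TCP orientation; "ft_force": force on the tool from outside, world axes, zero at the start; "torque": the same for the moment, N m; "width": finger opening in mm; "grasp_force": force on a finger pad.
Only numpy, scipy, OpenCV 4.12 (cv2) and the standard library are available. Lean on these libraries where they do the work, as an engineer would, in place of code of your own. Each camera call takes 0.05 s, during which the arm holds its last target. There are 200 camera calls.

## Task

Lift the dust cover off the slanted filler cap of the tank and stand it upright, mouth down, in the open tray. Then put the T-handle that has the square socket fully home on the square of the cap and with it screw the cap clockwise until it is tight, leaving the handle seated on the cap. Leave the other things on the bench where they are.

Things in the scene. Friction and masses are not known exactly. Their poses are not given: they have to be found in the camera images.
- tank: grey metal fluid tank, fixed, 150 (x) x 220 (y) x 130 mm high, carrying bar on top to 158 mm. Origin: centre of its underside. At its front (-x) edge a round filler neck, 60 mm across, leans 30 degrees from vertical towards its own -x; the screw cap sits on the neck's end, 85 mm in front of the origin and 150 mm up.
- cap_seat (a point): centre of the outer face of the steel screw cap (disc 68 mm across, 16 mm thick), where its square stands up. z: the cap's axis, outwards, 30 degrees from vertical; x, y: normal to the square's flats, turning with the cap. The square is 22 mm wide, 34 mm long, its last 8 mm tapering to 14 mm. A part fully home rests on this face.
- cap (a joint): angle of the captive screw cap about its outward axis (rad): 0 = tight against its stop, positive = loose (counter-clockwise seen from outside). Starts loose at 0.7 to 1.2. It turns stiffly (0.2 N m), does not rise, and stays where it is left.
- cover: black plastic dust cover, an upside-down round cup 58 mm across, 44 mm high (38 mm bore, 39 mm deep) over the square of the cap; on top a grip rib 14 mm thick (its y), 46 mm long (its x), from 44 to 74 mm above the mouth. Origin: centre of the open mouth (underside); z towards the rib.
- key: steel T-handle with a SQUARE socket, standing on it. Socket 40 x 40 mm outside, 44 mm high, open below: square bore 24 mm wide, 38 mm deep, sides parallel to the outside ones and to the body's x and y. 16 mm stem up to a square crossbar 150 mm long (its x), 20 mm thick (its y), from 60 to 80 mm up. Origin: centre of the socket's open underside, z towards the bar.
- round_key: similar T-handle with a ROUND socket (38 mm across, 22 mm bore) and a shorter round crossbar, 110 mm long, 18 mm thick, centre 70 mm up. Does not fit; leave alone. Origin: centre of its underside.
- tray: fixed open grey plastic tray, 150 (x) x 130 (y) x 30 mm high, walls and floor 4 to 5 mm. Origin: centre of its underside.
- tin: fixed closed grey tin, 150 x 130 x 47 mm high, an obstacle. Origin: centre of its underside.
- can: blue spray can 54 mm across, 160 mm high, standing. Origin: centre of its underside.
- spring_seat: flat dark steel ring, 100 mm across, 60 mm hole, 14 mm thick, lying in front of the tank. Origin: centre of its underside.
- spanner: steel spanner 190 mm long, lying flat.
- socket: dark steel impact socket, 42 mm across, 75 mm high, standing. Origin: centre of its underside.
Things that resemble listed ones, but are neither listed nor needed, are in the scene too. Leave any red look-alike of the tray alone. Leave any blue look-alike of the cover alone.

How it is judged:
By the outcome, as a careful person would: the job done as asked, in the order asked, and still so for the second after the job is handed in, with the robot touching nothing.
It also fails if it takes over 72 s, if anything falls off the work surface, if the arm or the gripper's body presses on something with over 40 N, if the wrist force passes 120 N, or if a joint passes its speed limit or range.

## Working session

There is one attempt and no reset: what is moved stays moved. The work goes in short steps, Python scripts to look and compute and a tool call to move; the robot and the scene stay as the last step left them, time stands still between calls to the robot, and variables do not carry over. Pictures are saved under pics/ and viewed, at most 10 in all, crops included, and the job is handed in when it is done.

Besides the shell and the picture viewer there is one more tool, called after "Emit:" in YAML: its name, and indented under it one key for each argument. apply_moves: Moves the arm, as the interface text tells. Shifts and turns lie within -1 to 1; 1 stands for 1 m of shift or 45 degrees of turn. Its arguments: {"type":"object","properties":{"commands":{"type":"array"},"squeeze":{"type":"number"}},"required":["commands"]}

```bash
mkdir -p pics; ls; python3 - <<'E'
from rig import sense,viewer,workorder
import cv2,numpy as np
print(sense())
ims=[]
for n in("scene","top"):
    im=viewer.get_image(n);np.save(f"pics/{n}0.npy",im)
    print(n,viewer.camera_model(n))
    cv2.imwrite(f"pics/{n}0.png",cv2.resize(im[:,:,::-1],(800,600),interpolation=cv2.INTER_CUBIC))
E
```

```text
pics
{'clock': 0.0, 'q': array([-1.23910395e+00,  3.59521728e-01,  1.51145188e+00,  1.78264189e-05,
        1.27250949e+00, -1.15097545e-01]), 'dq': array([ 0.000438  ,  0.00128317,  0.00027394, -0.00108452,  0.00057848,
       -0.00021939]), 'joint_efforts': array([-2.20128226e-03, -5.27630246e+01, -2.78616911e+01, -4.66792499e-04,
        1.29917072e-02, -3.00325917e-05]), 'tcp_pos': array([ 259.01634013, -540.44257194,  230.43624016]), 'orientation': array([-9.40604404e-04,  9.75151092e-01,  2.21538832e-01, -9.36978146e-05]), 'ft_force': array([ 1.10200491, -0.63015019, -0.59252002]), 'torque': array([ 0.01199982, -0.00248082, -0.01863937]), 'grasp_force': 0.0, 'width': 85.53737371758916}
scene {'vfov': 46.14256163179973, 'cx': 252.71372442274398, 'cy': 195.46109653541924, 'rvec': array([ 0.86530648,  2.40715639, -1.2329537 ]), 'tvec': array([ 410.77921272,  -79.66918865, 1540.59474985])}
top {'vfov': 43.08253333612269, 'cx': 258.3313306319636, 'cy': 197.15339131751125, 'rvec': array([ 2.17821898, -2.23217631,  0.03698017]), 'tvec': array([ -29.31249661,  471.45080085, 1586.43621154])}
```

View pics/scene0.png

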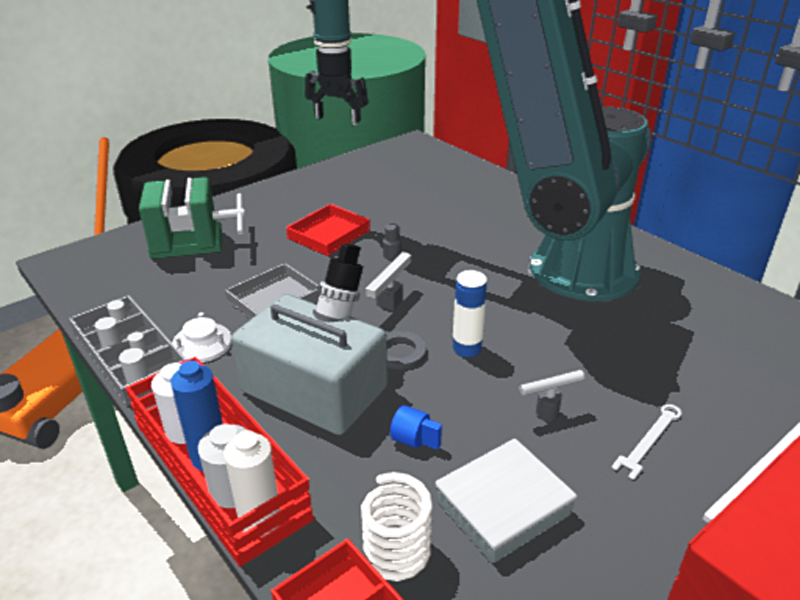

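View pics/top0.png

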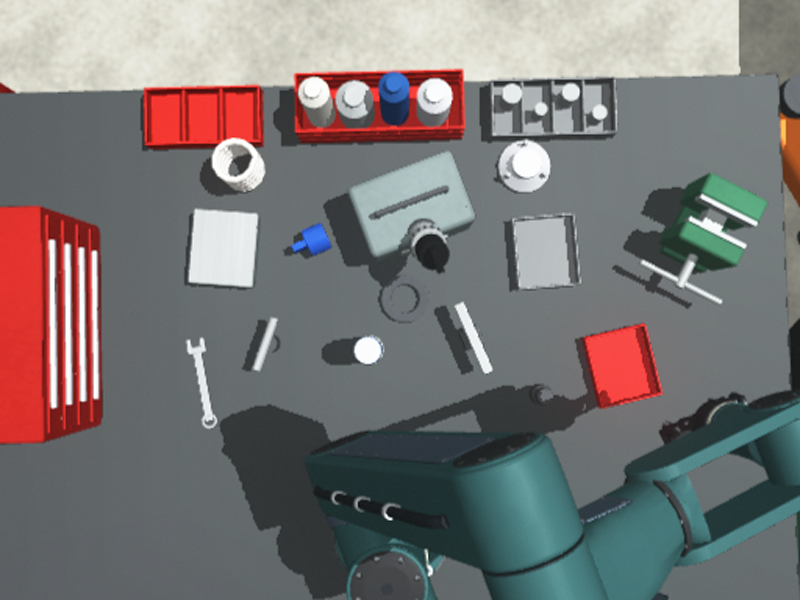

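The scene picture shows the tank at (310,360) with the black cover at (343,268). There are T-handles at (388,275) and (552,385), and the grey tray at (280,292). In the top picture the cover is at (432,252), the T-handles at (473,338) and (265,345), the grey tray at (545,252) and a red look-alike at (622,365). Next I'll measure the candidates and enlarge them.

```bash
cat > h.py <<'E'
import numpy as np,cv2
from rig import sense,viewer,workorder
from scipy.spatial.transform import Rotation as R
M={n:viewer.camera_model(n) for n in("scene","top")}
def K(n):
    m=M[n];f=192/np.tan(np.radians(m["vfov"]/2));return np.array([[f,0,m["cx"]],[0,f,m["cy"]],[0,0,1.]])
def proj(n,P):
    m=M[n];return cv2.projectPoints(np.float64(P).reshape(-1,1,3),m["rvec"],m["tvec"],K(n),None)[0].reshape(-1,2)
def ray(n,uv):
    m=M[n];A=R.from_rotvec(m["rvec"]).as_matrix();c=-A.T@m["tvec"]
    d=A.T@np.linalg.inv(K(n))@np.array([*uv,1.]);return c,d/np.linalg.norm(d)
def plane(n,uv,z):
    c,d=ray(n,uv);return c+d*(z-c[2])/d[2]
def tri(uv1,uv2):
    (a,d),(b,e)=ray("scene",uv1),ray("top",uv2)
    s=np.linalg.lstsq(np.c_[d,-e],b-a,rcond=None)[0];p,q=a+s[0]*d,b+s[1]*e
    return (p+q)/2,np.linalg.norm(p-q)
E
python3 - <<'E'
from h import *
t=np.load("pics/top0.npy");s=np.load("pics/scene0.npy")
def rects(im,n,box,lo,z):
    x0,y0,x1,y1=box;g=im[y0:y1,x0:x1].min(2);m=(g>lo).astype(np.uint8)
    k,l,st,c=cv2.connectedComponentsWithStats(m)
    i=1+np.argmax(st[1:,4]);pts=np.argwhere(l==i)[:,::-1].astype(np.float32)+[x0,y0]
    r=cv2.minAreaRect(pts.astype(np.float32));(cx,cy),(w,h),a=r
    bp=cv2.boxPoints(r);W=np.array([plane(n,p,z)[:2] for p in bp])
    print(n,box,r,"ctr",plane(n,(cx,cy),z).round(1),"sides",np.linalg.norm(W[1]-W[0]).round(1),np.linalg.norm(W[2]-W[1]).round(1),"ang",[np.degrees(np.arctan2(*(W[i+1]-W[i])[::-1])).round(1) for i in(0,1)])
rects(t,"top",(285,188,320,245),150,80)
rects(t,"top",(155,195,185,245),120,80)
rects(s,"scene",(232,158,266,192),130,80)
rects(s,"scene",(330,232,378,258),130,80)
f=4
def cr(im,b): return cv2.resize(im[b[1]:b[3],b[0]:b[2],::-1],(400,300),interpolation=cv2.INTER_CUBIC)
cv2.imwrite("pics/c1.png",np.vstack([np.hstack([cr(s,(190,145,290,220)),cr(s,(310,220,410,295))]),np.hstack([cr(t,(230,120,330,195)),cr(t,(250,180,330,240))])]))
E
```

```text
top (285, 188, 320, 245) ((302.8705139160156, 215.77540588378906), (48.04099655151367, 6.241321563720703), 66.37062072753906) ctr [ 406.6 -178.5   80. ] sides 19.6 149.9 ang [np.float64(-67.8), np.float64(-157.9)]
top (155, 195, 185, 245) ((169.51095581054688, 219.65597534179688), (5.584850788116455, 36.38365936279297), 19.17900848388672) ctr [404.7 238.3  80. ] sides 113.4 17.5 ang [np.float64(-20.3), np.float64(-110.6)]
scene (232, 158, 266, 192) ((246.76589965820312, 174.44873046875), (8.345480918884277, 37.4136962890625), 40.42607498168945) ctr [ 415.2 -169.5   80. ] sides 178.0 39.2 ang [np.float64(-153.5), np.float64(81.6)]
scene (330, 232, 378, 258) ((353.46551513671875, 246.58621215820312), (12.144475936889648, 42.18998718261719), 74.93151092529297) ctr [416.4 255.7  80. ] sides 117.3 44.3 ang [np.float64(160.9), np.float64(48.5)]
```

View pics/c1.png

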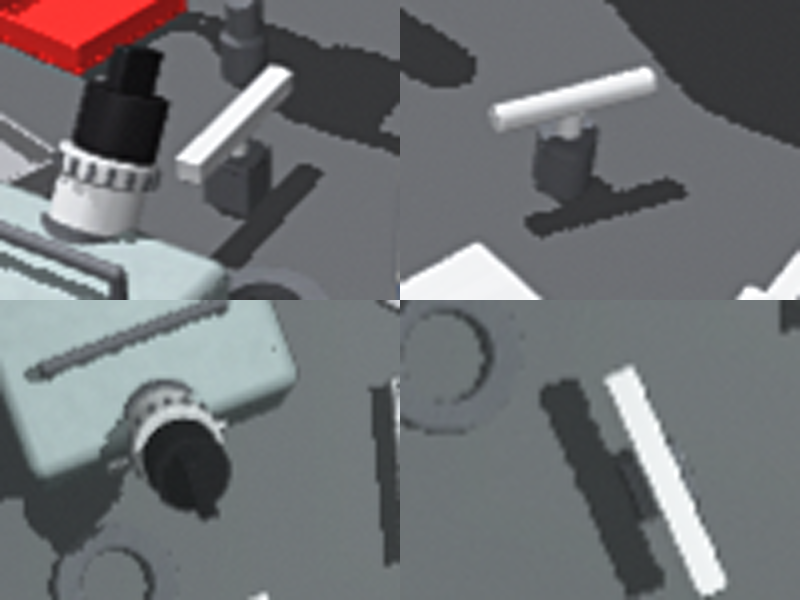

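The left T-handle (scene (247,174), top (303,216)) has a square 150 x 20 mm bar, so it is the key. The other (scene (353,247), top (170,220)) has a round 113 mm bar, so it is round_key. The black cover is on the slanted cap; the blue one lying on its side is the look-alike. Next: tank, cover and tray poses.

```bash
python3 - <<'E'
from h import *
t=np.load("pics/top0.npy");s=np.load("pics/scene0.npy")
def comp(m,seedbox=None):
    k,l,st,c=cv2.connectedComponentsWithStats(m.astype(np.uint8));i=1+np.argmax(st[1:,4]);return np.argwhere(l==i)[:,::-1].astype(np.float32)
def crop(im,b): return im[b[1]:b[3],b[0]:b[2]].astype(int)
def W(n,r,z):
    w=np.array([plane(n,p,z)[:2] for p in cv2.boxPoints(r)]);e=w[1]-w[0];f=w[2]-w[1]
    return w.mean(0).round(1),[np.linalg.norm(v).round(1) for v in(e,f)],[np.degrees(np.arctan2(v[1],v[0])).round(1) for v in(e,f)]
# tank top: light greenish
b=(215,92,310,170);c=crop(t,b);m=(c[:,:,0]>130)&(c[:,:,1]-c[:,:,0]>8)
p=comp(m)+b[:2];r=cv2.minAreaRect(p.astype(np.float32));print("tank",r,W("top",r,130),len(p))
# carrying bar: dark within tank
b=(230,115,295,142);c=crop(t,b);m=c.max(2)<125
p=comp(m)+b[:2];r=cv2.minAreaRect(p.astype(np.float32));print("bar",r,W("top",r,158),len(p))
# black
for n,im,b in(("top",t,(262,145,292,178)),("scene",s,(198,152,236,190))):
    c=crop(im,b);m=c.max(2)<48;p=comp(m)+b[:2];r=cv2.minAreaRect(p.astype(np.float32));print(n,"black",r,len(p),p.min(0),p.max(0))
    for row in c.max(2)[::1]: print(' '.join('%3d'%v for v in row)) if n=="top" else 0
# tray outer rim z=30
b=(320,130,378,192);c=crop(t,b);print(c[30,::3,0],c[::3,28,0])
E
```

```text
tank ((263.5554504394531, 129.34698486328125), (46.374061584472656, 69.14625549316406), 69.32556915283203) (array([672.5, -61.7]), [np.float64(210.7), np.float64(141.7)], [np.float64(-70.6), np.float64(-161.0)]) 2721
bar ((261.167236328125, 129.44940185546875), (4.533538818359375, 53.1383056640625), 69.59011840820312) (array([667.4, -54.1]), [np.float64(158.6), np.float64(13.6)], [np.float64(-70.9), np.float64(-161.2)]) 184
top black ((276.5000305175781, 161.50001525878906), (24.041629791259766, 18.384777069091797), 45.0) 353 [266. 150.] [286. 173.]
 81 100 118 143 147 147 149 164 161  89 107 161 163 124 103 123 158 175 149 179 186 182 176 169 161 155 145 135 125 108
 94 107 127 137 133 102 107 154 164 147 167 189 194 189 169 171 197 163  90 132 171 165 157 148 139 130 117  99  87  73
103 117 124 128 118  90 108 172 189 194 219 217 215 209 210 218 221 200 152 135 152 139 134 121 104  89  78  71  73  72
101 114 113 121 125 125 160 192 214 206 207 206 201 192 195 205 207 204 212 185 161 100  94  82  73  72  71  70  69  69
 98 102  90 118 142 177 207 206 202 190 182 171 163 133 141 172 
[... 3028 characters left out ...]
120 119 119 118 119 119 120
118 117 117 118 118 120 119 119 118 119 119 120 119 120 119 119 119 117 101  95 119 119 118 119 119 120 118 118 120 120
117 118 118 118 118 117 118 120 119 118 120 120 120 119 120 120 118 119 118 119 120 119 119 119 119 118 120 120 120 120
118 117 116 118 118 118 119 118 120 120 119 119 118 119 120 119 119 120 120 119 120 119 118 120 119 119 118 120 120 121
scene black ((221.38238525390625, 169.97059631347656), (20.61552619934082, 28.376667022705078), 14.03624439239502) 486 [209. 156.] [231. 185.]
[115 108  60 106 182 185 183 184 184 184 186 186 186 186 176  94 102 116
 117 116] [118 117 118  99 184 184 186 185 184 185 187 186 186 186 185 187 186 185
  85 116 114]
```

```bash
python3 - <<'E'
from h import *
t=np.load("pics/top0.npy");s=np.load("pics/scene0.npy")
def cr(im,b):
    c=im[b[1]:b[3],b[0]:b[2],::-1].astype(float);c=np.clip((c-25)*6,0,255).astype(np.uint8)
    return cv2.resize(c,(400,400),interpolation=cv2.INTER_NEAREST)
cv2.imwrite("pics/c2.png",np.hstack([cr(s,(195,150,245,200)),cr(t,(255,140,295,180))]))
E
```

```text
(no output)
```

View pics/c2.png

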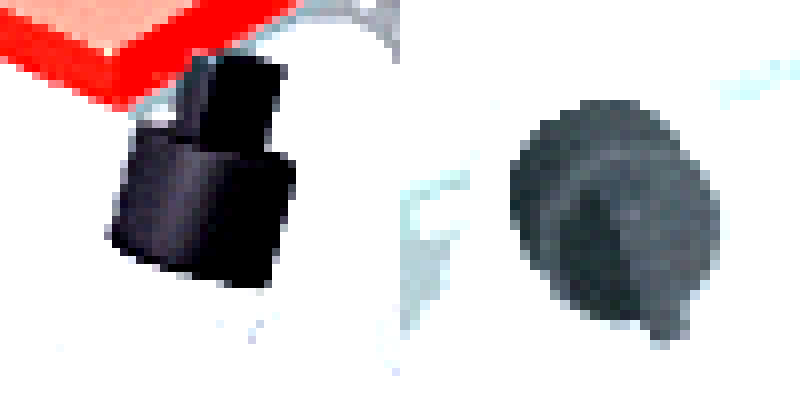

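The enlarged crop shows the cover in both views. In the scene its mouth corners are at (208.4,179.4) and (228.8,185.9). In the top view the rim circle is around (278.2,163.5) and the mouth circle around (275,158.5), with the rib running from (274,159) to (282,174).

```bash
python3 - <<'E'
from h import *
print("mouth tri",tri((218.6,182.6),(275,158.5)))
print("top z150",plane("top",(275,158.5),150),"z188",plane("top",(278.2,163.5),188))
print("scene z150",plane("scene",(218.6,182.6),150), "z188",plane("scene",(195+208/8,150+145/8),188))
psi=np.radians(19.1);xt=np.array([np.cos(psi),np.sin(psi),0]);yt=np.array([-xt[1],xt[0],0]);a=np.array([0,0,np.cos(np.pi/6)])-.5*xt
for n,T in(("bar",(667.4,-54.1,0)),("rect",(672.5,-61.7,0))):
    print(n,np.array(T)-85*xt+[0,0,150])
S=plane("top",(275,158.5),150)
print("proj 0,44,74 along axis",[proj(n,[S,S+44*a,S+74*a]).round(1).tolist() for n in("scene","top")])
# rib dir via rib-top plane
P=S+74*a
def onpl(n,uv,P):
    c,d=ray(n,uv);return c+d*((P-c)@a)/(d@a)
ex=np.cross(yt,a) # in-plane 'up' dir
def inpl(n,uvs): return [(np.round((onpl(n,u,P)-P)@xv,1)) for u in uvs for xv in (ex,yt)]
tp=lambda u,v:(255+(u-400)/10,140+v/10)
for nm,pts in(("edge",[(592,195),(640,318)]),("endcorners",[(650,345),(690,335)])):
    q=np.array(inpl("top",[tp(*p) for p in pts])).reshape(-1,2);d=q[1]-q[0];print(nm,q.tolist(),np.degrees(np.arctan2(d[1],d[0])))
sc=lambda u,v:(195+u/8,150+v/8)
q=np.array(inpl("scene",[sc(187,58),sc(212,55),sc(285,65)])).reshape(-1,2);print("scene rib top",q.tolist())
# tray
t=np.load("pics/top0.npy");b=(320,130,378,192);c=t[b[1]:b[3],b[0]:b[2]].astype(int);m=(c.min(2)>160).astype(np.uint8)
k,l,st,_=cv2.connectedComponentsWithStats(m);i=1+np.argmax(st[1:,4]);p=np.argwhere(l==i)[:,::-1]+b[:2]
r=cv2.minAreaRect(p.astype(np.float32));print("tray",r,plane("top",r[0],5))
w=np.array([plane("top",u,5)[:2] for u in cv2.boxPoints(r)]);print(w.round(0).tolist())
E
```

```text
mouth tri (array([576.95296495, -91.22200367, 161.45613871]), np.float64(5.526115946650089))
top z150 [580.42400593 -93.36135836 150.        ] z188 [ 561.34852996 -100.87990394  188.        ]
scene z150 [ 565.61777985 -103.19464405  150.        ] z188 [ 551.15994715 -108.8611428   188.        ]
bar [587.07934247 -81.91352141 150.        ]
rect [592.17934247 -89.51352141 150.        ]
proj 0,44,74 along axis [[[216.3, 186.2], [220.3, 170.5], [223.0, 159.6]], [[275.0, 158.5], [278.1, 164.1], [280.3, 168.1]]]
edge [[32.0, 8.9], [-9.7, 7.0]] -177.39120525325055
endcorners [[-18.9, 6.7], [-20.4, -5.2]] -97.18426739242686
scene rib top [[-19.1, -27.3], [-50.3, -36.6], [-90.6, -30.0]]
tray ((346.1557922363281, 161.713134765625), (43.09501266479492, 32.592864990234375), 84.80557250976562) [ 580.28007798 -332.65748153    5.        ]
[[648.0, -275.0], [655.0, -382.0], [513.0, -390.0], [506.0, -283.0]]
```

```bash
python3 - <<'E'
from h import *
psi=np.radians(19.1);xt=np.array([np.cos(psi),np.sin(psi),0]);yt=np.array([-xt[1],xt[0],0]);a=np.array([0,0,np.cos(np.pi/6)])-.5*xt;ex=np.cross(yt,a)
tp=lambda u,v:(255+(u-400)/10,140+v/10)
sc=lambda u,v:(195+u/8,150+v/8)
print("44 tri",tri(sc(215,141),tp(632,235)))
for S in (np.array([577,-91.2,161.5]),np.array([577,-91.5,163.9])):
  th=np.linspace(0,2*np.pi,73)
  for h in(0,44):
    c=S+h*a+29*(np.cos(th)[:,None]*ex+np.sin(th)[:,None]*yt)
    for n,o,k in(("scene",(195,150),8),("top",(255,140),10)):
      p=(proj(n,c)-o)*k+((400,0) if n=="top" else (0,0));print(h,n,p.min(0).round(),p.max(0).round())
  P=S+74*a
  def inpl(n,uvs):
    o=[]
    for u in uvs:
      c,d=ray(n,u);q=c+d*((P-c)@a)/(d@a)-P;o.append([(q@ex).round(1),(q@yt).round(1)])
    return o
  print("top",inpl("top",[tp(592,195),tp(640,318),tp(650,345),tp(690,335)]),"scene",inpl("scene",[sc(187,58),sc(212,55),sc(285,65)]))
  for g in(-10,0,10):
    g=np.radians(g);u=np.cos(g)*ex+np.sin(g)*yt;v=np.cross(a,u)
    c=[P+i*23*u+j*7*v for i,j in((1,1),(1,-1),(-1,-1),(-1,1))]
    print(np.degrees(g).round(),((proj("scene",c)-(195,150))*8).round().tolist(),((proj("top",c)-(255,140))*10+(400,0)).round().tolist())
E
```

```text
44 tri (array([558.29136759, -98.81798213, 197.60834811]), np.float64(5.277097895118583))
0 scene [ 96. 235.] [264. 286.]
0 top [498. 101.] [690. 283.]
44 scene [128. 110.] [297. 158.]
44 top [527. 155.] [723. 341.]
top [[np.float64(33.6), np.float64(6.6)], [np.float64(-7.7), np.float64(4.7)], [np.float64(-16.8), np.float64(4.4)], [np.float64(-18.3), np.float64(-7.3)]] scene [[np.float64(71.5), np.float64(26.4)], [np.float64(43.1), np.float64(18.0)], [np.float64(6.4), np.float64(23.9)]]
-10.0 [[205.0, 45.0], [174.0, 35.0], [264.0, 48.0], [294.0, 58.0]] [[614.0, 220.0], [663.0, 211.0], [681.0, 357.0], [633.0, 367.0]]
0.0 [[216.0, 49.0], [181.0, 38.0], [252.0, 44.0], [287.0, 55.0]] [[601.0, 228.0], [648.0, 211.0], [693.0, 349.0], [648.0, 367.0]]
10.0 [[229.0, 52.0], [190.0, 41.0], [241.0, 41.0], [278.0, 52.0]] [[590.0, 238.0], [633.0, 213.0], [705.0, 340.0], [662.0, 364.0]]
0 scene [ 95. 229.] [264. 279.]
0 top [500.  99.] [691. 282.]
44 scene [127. 103.] [296. 151.]
44 top [528. 154.] [725. 340.]
top [[np.float64(33.4), np.float64(7.0)], [np.float64(-7.7), np.float64(5.1)], [np.float64(-16.9), np.float64(4.8)], [np.float64(-18.3), np.float64(-6.9)]] scene [[np.float64(88.2), np.float64(37.5)], [np.float64(60.3), np.float64(29.2)], [np.float64(24.3), np.float64(35.0)]]
-10.0 [[204.0, 39.0], [173.0, 28.0], [263.0, 41.0], [293.0, 52.0]] [[616.0, 219.0], [664.0, 210.0], [682.0, 356.0], [635.0, 366.0]]
0.0 [[215.0, 42.0], [180.0, 31.0], [252.0, 38.0], [286.0, 49.0]] [[603.0, 227.0], [649.0, 210.0], [695.0, 349.0], [649.0, 366.0]]
10.0 [[228.0, 46.0], [189.0, 34.0], [240.0, 35.0], [277.0, 46.0]] [[591.0, 237.0], [635.0, 212.0], [706.0, 339.0], [663.0, 363.0]]
```

```bash
cat >> h.py <<'E'
psi=np.radians(19.1);xt=np.array([np.cos(psi),np.sin(psi),0]);yt=np.array([-xt[1],xt[0],0])
a=np.array([0,0,np.cos(np.pi/6)])-.5*xt;ex=np.cross(yt,a)
S=np.array([581,-91,164.])
def frame(y,z):
    return R.from_matrix(np.c_[np.cross(y,z),y,z])
def cur():
    s=sense();w,x,y,z=s["orientation"];return s,s["tcp_pos"],R.from_quat([x,y,z,w])
def plan(*targets):
    s,p,r=cur();print("t",round(s["clock"],2),"p",p.round(1),"w",round(s["width"],1),"gf",round(s["grasp_force"],1),"F",s["ft_force"].round(1),"q",s["q"].round(2))
    for P,Q in targets:
        d=r.inv().apply(P-p)/1000;rv=(r.inv()*Q).as_rotvec();
        print("dp",d.round(4).tolist(),"rot",np.round(np.degrees(rv)/45,4).tolist(),"rows",round(max(np.linalg.norm(d)*1000/41.7,np.degrees(np.linalg.norm(rv))/7.16),1))
E
python3 - <<'E'
from h import *
Q=frame(-yt,-a)
_,p,r=cur()
plan((np.array([420,-350,330]),r),(S+160*a,Q),(S+49*a,Q))
E
```

```text
t 0.1 p [ 259.  -540.5  230.5] w 85.3 gf 0.0 F [0.2 0.2 0.2] q [-1.24  0.36  1.51 -0.    1.27 -0.12]
dp [0.2275, -0.1024, -0.0993] rot [0.0, 0.0, 0.0] rows 6.4
dp [0.4051, -0.2754, -0.0715] rot [-0.04, 0.6658, 0.1405] rows 11.9
dp [0.4602, -0.269, 0.0246] rot [-0.04, 0.6658, 0.1405] rows 12.8
```

Emit:
apply_moves:
  commands:
    - {"dp": [0.04,-0.02,-0.04],"rot": [0,0,0],"grip": 0}
    - {"dp": [0.08,-0.04,-0.08],"rot": [0,0,0],"grip": 0}
    - {"dp": [0.12,-0.06,-0.1],"rot": [-0.01,0.15,0.03],"grip": 0}
    - {"dp": [0.16,-0.09,-0.1],"rot": [-0.02,0.3,0.06],"grip": 0}
    - {"dp": [0.2,-0.12,-0.1],"rot": [-0.03,0.45,0.09],"grip": 0}
    - {"dp": [0.235,-0.14,-0.1],"rot": [-0.04,0.6,0.12],"grip": 0}
    - {"dp": [0.265,-0.165,-0.1],"rot": [-0.04,0.6658,0.1405],"grip": 0}
    - {"dp": [0.3,-0.19,-0.1],"rot": [-0.04,0.6658,0.1405],"grip": 0}

```text
clock: 0.77
tcp_pos: [421.6, -284.2, 328.8]
orientation: [-0.043, 0.953, 0.158, 0.256]
ft_force: [0.8, -0.3, 0.3]
width: 85.6
grasp_force: 0.0
```

```bash
python3 - <<'E'
from h import *
Q=frame(-yt,-a)
plan((S+160*a,Q),(S+90*a,Q),(S+49*a,Q))
E
```

```text
t 0.77 p [ 421.6 -284.2  328.8] w 85.6 gf 0.0 F [ 0.8 -0.3  0.3] q [-1.12  0.05  1.8   0.55  1.27 -0.03]
dp [0.1019, -0.131, 0.0898] rot [0.0008, -0.0026, -0.0066] rows 4.5
dp [0.1018, -0.131, 0.1598] rot [0.0008, -0.0026, -0.0066] rows 5.5
dp [0.1017, -0.131, 0.2008] rot [0.0008, -0.0026, -0.0066] rows 6.2
```

Emit:
apply_moves:
  commands:
    - {"dp": [0.04,-0.05,0.03],"rot": [0,0,0],"grip": 0}
    - {"dp": [0.07,-0.09,0.05],"rot": [0,0,0],"grip": 0}
    - {"dp": [0.1,-0.12,0.07],"rot": [0,0,0],"grip": 0}
    - {"dp": [0.1,-0.12,0.07],"rot": [0,0,0],"grip": 0}
    - {"dp": [0.1,-0.12,0.07],"rot": [0,0,0],"grip": 0}

```text
clock: 1.18
tcp_pos: [498.7, -125.1, 318.7]
orientation: [-0.045, 0.952, 0.163, 0.255]
ft_force: [0.4, -0.0, 0.4]
width: 85.5
grasp_force: 0.0
```

```bash
python3 - <<'E'
from h import *
Q=frame(-yt,-a)
plan((S+90*a,Q),(S+49*a,Q))
for n in("scene","top"):
    im=viewer.get_image(n);np.save(f"pics/{n}1.npy",im)
s,t=[np.load(f"pics/{n}1.npy") for n in("scene","top")]
def cr(im,b):
    return cv2.resize(im[b[1]:b[3],b[0]:b[2],::-1],(400,400),interpolation=cv2.INTER_CUBIC)
cv2.imwrite("pics/c3.png",np.hstack([cr(s,(180,110,260,190)),cr(t,(240,120,320,200))]))
E
```

```text
t 1.18 p [ 498.7 -125.1  318.7] w 85.5 gf 0.0 F [ 0.4 -0.   0.4] q [-0.71 -0.02  1.89  0.52  1.06  0.31]
dp [-0.0004, -0.0049, 0.0885] rot [-0.0067, -0.0008, 0.0059] rows 2.1
dp [-0.0004, -0.0046, 0.1295] rot [-0.0067, -0.0008, 0.0059] rows 3.1
```

View pics/c3.png

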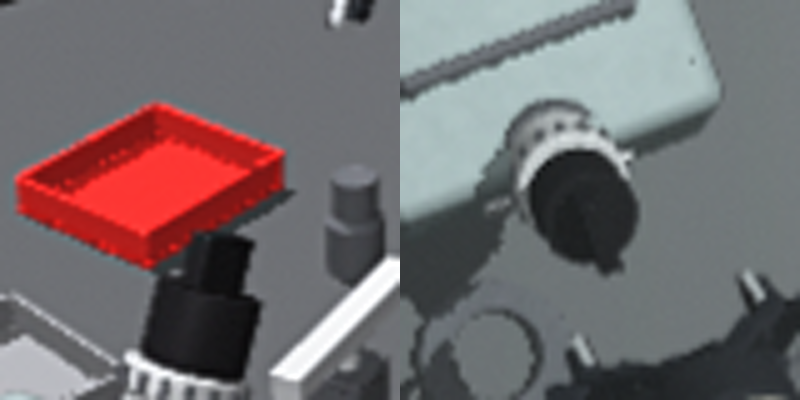

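The crop shows the fingertips at about (277,190) and (311,178) in the top view, straddling the axis of the cover as planned. I'm descending along the axis now.

Emit:
apply_moves:
  commands:
    - {"dp": [0,-0.004,0.035],"rot": [-0.006,0,0.006],"grip": 0}
    - {"dp": [0,-0.005,0.07],"rot": [-0.006,0,0.006],"grip": 0}
    - {"dp": [0,-0.005,0.1],"rot": [-0.006,0,0.006],"grip": 0}
    - {"dp": [0,-0.005,0.12],"rot": [-0.006,0,0.006],"grip": 0}
    - {"dp": [0,-0.005,0.128],"rot": [-0.006,0,0.006],"grip": 0}
    - {"dp": [0,-0.005,0.128],"rot": [-0.006,0,0.006],"grip": 0}

```text
clock: 1.78
tcp_pos: [556.7, -107.7, 206.5]
orientation: [-0.041, 0.953, 0.157, 0.254]
ft_force: [0.4, -0.1, 0.1]
width: 85.7
grasp_force: 0.0
```

Emit:
apply_moves:
  commands:
    - {"dp": [0,0,0],"rot": [0,0,0],"grip": 1}
    - {"dp": [0,0,0],"rot": [0,0,0],"grip": 1}
    - {"dp": [0,0,0],"rot": [0,0,0],"grip": 1}
    - {"dp": [0,0,0],"rot": [0,0,0],"grip": 1}
    - {"dp": [0,0,0],"rot": [0,0,0],"grip": 1}
    - {"dp": [0,0,0],"rot": [0,0,0],"grip": 1}
    - {"dp": [0,0,0],"rot": [0,0,0],"grip": 1}
  squeeze: 35

```text
clock: 2.37
tcp_pos: [556.6, -104.8, 208.8]
orientation: [-0.042, 0.953, 0.158, 0.256]
ft_force: [-0.7, 5.5, 3.7]
width: 13.9
grasp_force: 33.6
```

```bash
python3 - <<'E'
from h import *
Q=frame(-yt,-a)
plan((S+49*a,Q))
E
```

```text
t 2.37 p [ 556.6 -104.8  208.8] w 13.9 gf 33.6 F [-0.7  5.5  3.7] q [-0.58  0.18  1.98  0.63  0.74  0.24]
dp [0.0014, -0.0051, 0.0036] rot [0.0029, -0.0008, -0.0058] rows 0.2
```

Emit:
apply_moves:
  commands:
    - {"dp": [0,0.001,-0.02],"rot": [0,0,0],"grip": 1}
    - {"dp": [0,0.001,-0.045],"rot": [0,0,0],"grip": 1}
    - {"dp": [0,0.001,-0.075],"rot": [0,0,0],"grip": 1}
    - {"dp": [0,0.001,-0.1],"rot": [0,0,0],"grip": 1}
    - {"dp": [0,0.001,-0.1],"rot": [0,0,0],"grip": 1}

```text
clock: 2.78
tcp_pos: [510.7, -125.2, 299.4]
orientation: [-0.038, 0.952, 0.158, 0.258]
ft_force: [0.9, 0.3, 0.6]
width: 13.3
grasp_force: 34.3
```

```bash
python3 - <<'E'
from h import *
z=np.array([0,0,-1.]);Q=frame(-yt,z)
plan((np.array([580,-200,300]),Q),(np.array([580,-336,140]),Q),(np.array([580,-336,58]),Q))
for n in("scene","top"):
    im=viewer.get_image(n);np.save(f"pics/{n}2.npy",im)
E
```

```text
t 2.78 p [ 510.7 -125.2  299.4] w 13.3 gf 34.3 F [0.9 0.3 0.6] q [-0.69  0.01  1.92  0.53  0.98  0.31]
dp [0.0359, 0.0931, 0.0213] rot [0.0145, -0.6712, -0.0057] rows 4.2
dp [-0.0829, 0.2203, 0.1387] rot [0.0145, -0.6712, -0.0057] rows 6.6
dp [-0.1241, 0.2195, 0.2096] rot [0.0145, -0.6712, -0.0057] rows 7.9
```

Emit:
apply_moves:
  commands:
    - {"dp": [0.01,0.03,0.005],"rot": [0,-0.14,0],"grip": 1}
    - {"dp": [0.02,0.06,0.01],"rot": [0,-0.28,0],"grip": 1}
    - {"dp": [0.036,0.093,0.02],"rot": [0.01,-0.42,0],"grip": 1}
    - {"dp": [0.01,0.12,0.04],"rot": [0.014,-0.56,-0.006],"grip": 1}
    - {"dp": [-0.02,0.15,0.07],"rot": [0.0145,-0.671,-0.006],"grip": 1}
    - {"dp": [-0.05,0.185,0.1],"rot": [0.0145,-0.671,-0.006],"grip": 1}
    - {"dp": [-0.083,0.22,0.125],"rot": [0.0145,-0.671,-0.006],"grip": 1}
    - {"dp": [-0.083,0.22,0.125],"rot": [0.0145,-0.671,-0.006],"grip": 1}

```text
clock: 3.55
tcp_pos: [571.9, -334.8, 140.8]
orientation: [-0.005, 0.986, 0.168, -0.004]
ft_force: [-0.7, 0.1, 0.3]
width: 13.1
grasp_force: 34.3
```

```bash
python3 - <<'E'
from h import *
z=np.array([0,0,-1.]);Q=frame(-yt,z)
plan((np.array([580,-336,75]),Q),(np.array([580,-336,58]),Q))
for n in("scene","top"):
    im=viewer.get_image(n);np.save(f"pics/{n}3.npy",im)
s,t=[np.load(f"pics/{n}3.npy") for n in("scene","top")]
def cr(im,b):
    return cv2.resize(im[b[1]:b[3],b[0]:b[2],::-1],(400,400),interpolation=cv2.INTER_CUBIC)
cv2.imwrite("pics/c4.png",np.vstack([np.hstack([cr(s,(140,130,240,230)),cr(t,(255,120,375,240))])]))
E
```

```text
t 3.55 p [ 571.9 -334.8  140.8] w 13.1 gf 34.3 F [-0.7  0.1  0.3] q [-0.63  0.54  1.45  0.    1.17  0.6 ]
dp [0.0076, 0.0044, 0.0657] rot [-0.0129, 0.0074, 0.0045] rows 1.6
dp [0.0077, 0.0046, 0.0827] rot [-0.0129, 0.0074, 0.0045] rows 2.0
```

View pics/c4.png

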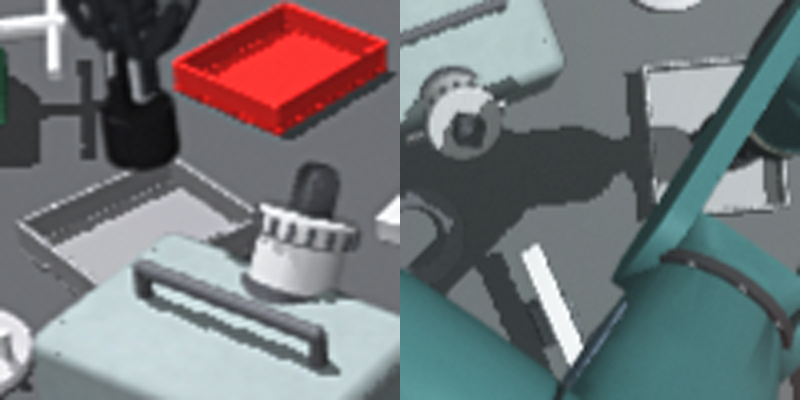

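The crop shows the cover held upright over the grey tray (scene (175,165)) and the cap's square bare (top (275,157)). Now I'll lower it.

Emit:
apply_moves:
  commands:
    - {"dp": [0.006,0.004,0.035],"rot": [-0.013,0.007,0.004],"grip": 1}
    - {"dp": [0.007,0.004,0.06],"rot": [-0.013,0.007,0.004],"grip": 1}
    - {"dp": [0.007,0.004,0.078],"rot": [-0.013,0.007,0.004],"grip": 1}
    - {"dp": [0.007,0.004,0.082],"rot": [-0.013,0.007,0.004],"grip": 1}
    - {"dp": [0.007,0.004,0.082],"rot": [-0.013,0.007,0.004],"grip": 1}

```text
clock: 4.07
tcp_pos: [578.5, -334.5, 61.7]
orientation: [-0.0, 0.986, 0.165, -0.0]
ft_force: [-0.2, 0.2, -1.8]
width: 13.4
grasp_force: 34.4
```

Emit:
apply_moves:
  commands:
    - {"dp": [0,0,0.003],"rot": [0,0,0],"grip": 1}
    - {"dp": [0,0,0.003],"rot": [0,0,0],"grip": 1}

```text
clock: 4.23
tcp_pos: [580.5, -336.6, 61.9]
orientation: [0.002, 0.986, 0.165, 0.002]
ft_force: [-0.3, -0.4, -0.8]
width: 13.3
grasp_force: 34.4
```

Emit:
apply_moves:
  commands:
    - {"dp": [0,0,0.002],"rot": [0,0,0],"grip": 1}
    - {"dp": [0,0,0.002],"rot": [0,0,0],"grip": 1}

```text
clock: 4.4
tcp_pos: [580.3, -336.8, 60.0]
orientation: [0.002, 0.986, 0.165, 0.002]
ft_force: [-0.8, -0.1, -0.3]
width: 13.5
grasp_force: 34.4
```

Emit:
apply_moves:
  commands:
    - {"dp": [0,0,0.002],"rot": [0,0,0],"grip": 1}
    - {"dp": [0,0,0.002],"rot": [0,0,0],"grip": 1}

```text
clock: 4.57
tcp_pos: [579.7, -336.6, 57.3]
orientation: [0.002, 0.986, 0.165, 0.002]
ft_force: [-0.1, -0.0, -1.9]
width: 13.3
grasp_force: 34.4
```

```bash
python3 - <<'E'
from h import *
for i in range(4):
    s=sense();print(s["clock"],s["tcp_pos"].round(1),s["ft_force"].round(1));im=viewer.get_image("scene")
np.save("pics/scene4.npy",im)
E
```

```text
4.5667 [ 579.7 -336.6   57.3] [-0.1 -0.  -1.9]
4.6167 [ 579.6 -336.6   57.2] [-0.2  0.2 -0.4]
4.6667 [ 579.6 -336.6   57.2] [-0.6 -0.2 -1.3]
4.7167 [ 579.6 -336.6   57.1] [ 0.2 -1.2 -1.4]
```

Emit:
apply_moves:
  commands:
    - {"dp": [0,0,0.002],"rot": [0,0,0],"grip": 1}
    - {"dp": [0,0,0.002],"rot": [0,0,0],"grip": 1}
    - {"dp": [0,0,0.002],"rot": [0,0,0],"grip": 1}

```text
clock: 5.02
tcp_pos: [580.0, -336.6, 55.5]
orientation: [0.002, 0.986, 0.165, 0.002]
ft_force: [-0.4, 0.5, 3.7]
width: 13.3
grasp_force: 35.1
```

Emit:
apply_moves:
  commands:
    - {"dp": [0,0,0.002],"rot": [0,0,0],"grip": 1}
    - {"dp": [0,0,0.002],"rot": [0,0,0],"grip": 1}
    - {"dp": [0,0,0.002],"rot": [0,0,0],"grip": 1}

```text
clock: 5.27
tcp_pos: [580.4, -336.4, 55.2]
orientation: [0.002, 0.986, 0.165, 0.002]
ft_force: [-2.3, 4.2, 15.8]
width: 13.1
grasp_force: 36.9
```

Emit:
apply_moves:
  commands:
    - {"dp": [0,0,-0.002],"rot": [0,0,0],"grip": 0.9}
    - {"dp": [0,0,-0.002],"rot": [0,0,0],"grip": 0.5}
    - {"dp": [0,0,-0.002],"rot": [0,0,0],"grip": 0}
    - {"dp": [0,0,-0.002],"rot": [0,0,0],"grip": 0}
    - {"dp": [0,0,-0.01],"rot": [0,0,0],"grip": 0}
    - {"dp": [0,0,-0.045],"rot": [0,0,0],"grip": 0}
    - {"dp": [0,0,-0.085],"rot": [0,0,0],"grip": 0}
    - {"dp": [0,0,-0.12],"rot": [0,0,0],"grip": 0}

```text
clock: 5.93
tcp_pos: [579.0, -336.1, 174.6]
orientation: [0.001, 0.986, 0.165, 0.001]
ft_force: [1.0, 0.2, -0.6]
width: 85.5
grasp_force: 0.0
```

```bash
python3 - <<'E'
from h import *
g=np.radians(22.1);z=np.array([0,0,-1.]);y=np.array([np.sin(g),-np.cos(g),0]);Q=frame(y,z)
kc=np.array([406.6,-178.5,0])
plan((np.array([500,-260,180]),Q),(kc+[0,0,130],Q),(kc+[0,0,51],Q))
im=viewer.get_image("scene");np.save("pics/scene5.npy",im)
s=np.load("pics/scene5.npy");t=np.load("pics/top3.npy")
def cr(im,b):
    c=np.clip(im[b[1]:b[3],b[0]:b[2],::-1].astype(float)*1.6-20,0,255).astype(np.uint8)
    return cv2.resize(c,(400,400),interpolation=cv2.INTER_NEAREST)
cv2.imwrite("pics/c5.png",np.hstack([cr(s,(195,160,245,210)),cr(t,(255,135,295,175))]))
cv2.imwrite("pics/tr.png",cr(s,(140,150,240,250)))
E
```

```text
t 5.93 p [ 579.  -336.1  174.6] w 85.5 gf 0.0 F [ 1.   0.2 -0.6] q [-0.63  0.51  1.42 -0.    1.22  0.61]
dp [-0.0499, -0.0976, -0.0058] rot [0.0042, -0.0019, -0.0696] rows 2.6
dp [-0.1119, -0.2052, 0.0437] rot [0.0042, -0.0019, -0.0696] rows 5.7
dp [-0.112, -0.2054, 0.1227] rot [0.0042, -0.0019, -0.0696] rows 6.3
```

View pics/c5.png

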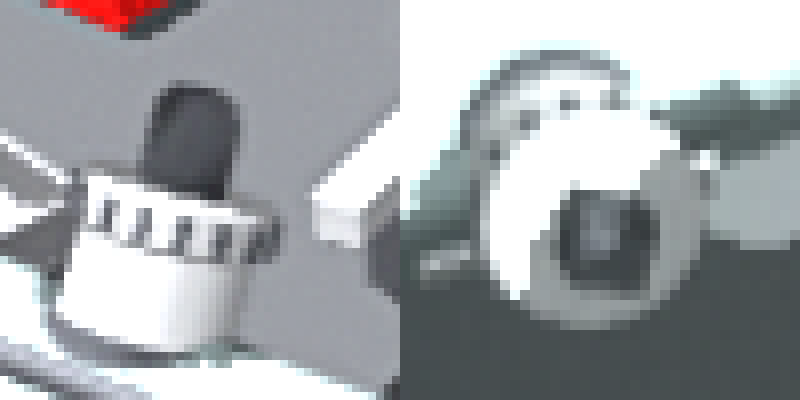

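View pics/tr.png

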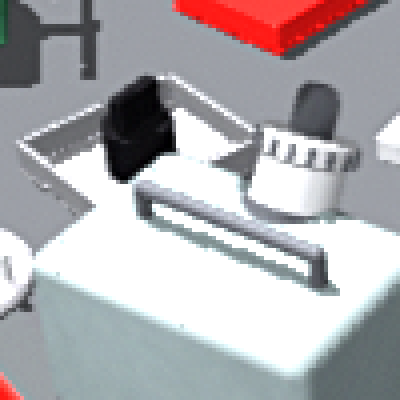

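The crops show the cover standing upright in the grey tray (scene (174,183)) and the bare square on the cap (scene (219,177), top (275,157)). Next I go to the key.

Emit:
apply_moves:
  commands:
    - {"dp": [-0.02,-0.036,-0.006],"rot": [0.004,-0.002,-0.07],"grip": 0}
    - {"dp": [-0.04,-0.073,-0.006],"rot": [0.004,-0.002,-0.07],"grip": 0}
    - {"dp": [-0.06,-0.11,0],"rot": [0.004,-0.002,-0.07],"grip": 0}
    - {"dp": [-0.08,-0.146,0.01],"rot": [0.004,-0.002,-0.07],"grip": 0}
    - {"dp": [-0.1,-0.18,0.02],"rot": [0.004,-0.002,-0.07],"grip": 0}
    - {"dp": [-0.112,-0.205,0.03],"rot": [0.004,-0.002,-0.07],"grip": 0}
    - {"dp": [-0.112,-0.205,0.04],"rot": [0.004,-0.002,-0.07],"grip": 0}
    - {"dp": [-0.112,-0.205,0.04],"rot": [0.004,-0.002,-0.07],"grip": 0}

```text
clock: 6.65
tcp_pos: [404.2, -176.8, 130.8]
orientation: [-0.001, 0.981, 0.192, -0.001]
ft_force: [1.0, 0.2, 0.7]
width: 85.6
grasp_force: 0.0
```

```bash
python3 - <<'E'
from h import *
g=np.radians(22.1);z=np.array([0,0,-1.]);y=np.array([np.sin(g),-np.cos(g),0]);Q=frame(y,z)
kc=np.array([406.6,-178.5,0])
for n in("scene","top"): np.save(f"pics/{n}6.npy",viewer.get_image(n))
plan((kc+[0,0,51],Q))
t=np.load("pics/top6.npy")
for row in t[145:172,262:292].max(2): print(' '.join('%3d'%v for v in row))
psi0=psi
for c in(0,45):
    u=np.cos(np.radians(c))*ex+np.sin(np.radians(c))*yt;v=np.cross(a,u)
    for h,w in((0,11),(26,11),(34,7)):
        P=[S+h*a+w*(i*u+j*v) for i,j in((1,1),(-1,1),(-1,-1),(1,-1))];print(c,h,(proj("top",P)-(262,145)).round(1).tolist(),(proj("scene",P)-(195,160)).round(1).tolist())
E
```

```text
t 6.75 p [ 407.6 -179.4  132.4] w 85.4 gf 0.0 F [ 1.3  0.4 -0.3] q [-0.57  0.27  1.95 -0.    0.92  0.61]
dp [-0.0007, -0.0014, 0.0814] rot [0.0026, -0.0015, 0.0007] rows 2.0
 79  99 117 141 146 146 146 164 160  88 106 162 162 123 103 122 156 172 147 177 186 181 172 167 160 154 144 133 124 107
 93 106 125 136 131 101 105 153 161 145 165 187 192 188 167 170 196 162  87 131 169 162 157 148 138 129 114  98  86  73
101 117 125 126 117  89 108 171 189 192 217 215 212 207 208 216 219 198 150 134 151 138 132 120 103  90  77  71  71  70
100 111 112 120 125 124 159 191 212 204 204 204 203 204 203 203 206 203 211 183 159  99  94  82  71  72  70  71  70  69
 98 102  88 118 141 176 205 204 205 204 206 204 201 204 204 205 205 203 206 204 192 105  84  75  86  70  69  68  69  79
102  94  71 113 168 206 203 205 203 205 207 203 202 203 203 206 202 203 205 204 199 169 150 160 126  69  79  88  88 105
100 102  94 146 198 202 205 204 202 204 204 201 203 203 202 206 203 203 206 204 204 202 205 205 141  90 104 119 118 120
 90 104 124 187 203 202 206 204 201 203 195 202 203 202 203 206 203 204 204 203 205 20
[... 2319 characters left out ...]
[7.8, 10.9], [10.0, 17.3], [16.9, 14.7], [14.8, 8.3]] [[22.5, 23.5], [26.9, 23.5], [20.2, 21.1], [15.8, 21.1]]
0 26 [[9.6, 14.1], [11.7, 20.6], [18.8, 18.0], [16.6, 11.5]] [[24.9, 14.1], [29.2, 14.2], [22.5, 11.9], [18.1, 11.7]]
0 34 [[11.8, 15.9], [13.2, 20.0], [17.7, 18.3], [16.3, 14.2]] [[25.2, 10.8], [28.0, 10.9], [23.7, 9.4], [20.9, 9.3]]
45 0 [[7.4, 14.6], [13.9, 17.3], [17.3, 11.0], [10.8, 8.2]] [[26.1, 24.0], [24.4, 22.3], [16.6, 20.6], [18.2, 22.3]]
45 26 [[9.2, 17.9], [15.7, 20.7], [19.2, 14.2], [12.7, 11.5]] [[28.5, 14.6], [26.7, 13.1], [18.9, 11.3], [20.6, 12.9]]
45 34 [[11.6, 18.3], [15.7, 20.0], [18.0, 15.9], [13.8, 14.2]] [[27.5, 11.1], [26.4, 10.2], [21.4, 9.1], [22.5, 10.0]]
```

```bash
python3 - <<'E'
from h import *
from scipy.optimize import minimize
s=np.load("pics/scene6.npy")
for row in s[166:188,208:230].max(2): print(' '.join('%3d'%v for v in row))
for c in(50,55,60,65,70,75):
    u=np.cos(np.radians(c))*ex+np.sin(np.radians(c))*yt;v=np.cross(a,u)
    o=[c]
    for n,of in(("top",(262,145)),("scene",(208,166))):
        P=[S+h*a+w*(i*u+j*v) for h,w in((0,11),(26,11),(34,7)) for i,j in((1,1),(-1,1),(-1,-1),(1,-1))]
        h=cv2.convexHull((proj(n,P)-of).astype(np.float32))[:,0];o+=[n,h.round(1).tolist()]
    print(*o)
def ang(p,q,h):
    P=S+h*a;X=[]
    for uv in(p,q):
        c,d=ray("top",np.array(uv)+(262,145));X.append(c+d*((P-c)@a)/(d@a))
    e=X[1]-X[0];return np.degrees(np.arctan2(e@yt,e@ex))%90
print("right",ang((18.2,12.5),(17.2,18),26),"top",ang((10,8.2),(17,10.5),0))
E
```

```text
117 117 119 119 119 119 118 118 117 117 117 118 117 117 117 117 117 116 117 118 118 117
117 117 117 117 117 117 116 117 118 117 117 118 117 117 117 117 118 116 116 118 117 117
117 118 118 117 117 117 117 117 117 118 117 117 118 117 117 117 117 117 117 118 117 116
117 117 117 117 116 117 119 119 116 117 117 117 117 117 118 117 117 116 118 116 118 116
117 118 117 117 118 117 118 117 108 105 112 114 116 117 117 118 117 118 116 118 116 117
118 117 117 116 118 118 115  95  83  95 111 113 109 107 112 115 119 119 117 117 117 117
117 118 117 116 118 118  95  75  83 101 121 122  88  94  97  93 110 118 118 117 117 116
118 117 117 119 118 117  87  74  85 105 122 117 103  93  86  80  94 114 117 118 117 117
117 117 117 117 118 107  81  81  96 109 115 109 103  93  84  79  89 113 119 117 117 117
117 117 118 118 117 108  88  92 106 114  85  94  99  91  85  79  76 110 118 119 117 117
117 118 118 119 118  97  88 102 114 110  79  87  92  84  78  71  68 108 118 117 117 117
116 117 116 118 116 100 100 112 110 101  76  70  79  77  72  64  75 110 119 117 118 116
113 113 114 115 110 101 109 112 104  94  74 
[... 3283 characters left out ...]
190734863], [5.099999904632568, 5.5], [7.900000095367432, 3.0999999046325684], [11.899999618530273, 3.700000047683716], [15.0, 5.099999904632568]]
75 top [[18.0, 19.100000381469727], [10.600000381469727, 20.0], [8.899999618530273, 16.600000381469727], [8.600000381469727, 9.800000190734863], [15.899999618530273, 8.899999618530273], [17.799999237060547, 12.199999809265137]] scene [[16.399999618530273, 8.399999618530273], [14.0, 17.799999237060547], [8.100000381469727, 17.200000762939453], [2.700000047683716, 14.899999618530273], [5.0, 5.5], [7.800000190734863, 3.0999999046325684], [11.600000381469727, 3.5999999046325684], [15.100000381469727, 5.0]]
right 63.2836205437913 top 49.713922141882165
```

```bash
python3 - <<'E'
from h import *
C=S+15*a
J=np.vstack([np.c_[[ (proj(n,C+e)-proj(n,C))[0] for e in np.eye(3)]].T for n in("top","scene")])
m=np.array([0,-.85,1.0,.9])
d=np.linalg.lstsq(J,m,rcond=None)[0];print(d,S+d,J@d)
d2=np.linalg.lstsq(np.vstack([J,[0,0,.3]]),np.r_[m,0],rcond=None)[0];print(d2,S+d2)
E
```

```text
[ 0.58791809  1.498961   -1.68398145] [581.58791809 -89.501039   162.31601855] [-0.53575947 -0.12414359  0.18266432  0.84353561]
[ 0.74650815  1.82016773 -0.76725268] [581.74650815 -89.17983227 163.23274732]
```

Emit:
apply_moves:
  commands:
    - {"dp": [-0.001,-0.001,0.03],"rot": [0.002,0,0],"grip": 0}
    - {"dp": [-0.001,-0.001,0.06],"rot": [0.002,0,0],"grip": 0}
    - {"dp": [-0.001,-0.001,0.08],"rot": [0.002,0,0],"grip": 0}
    - {"dp": [-0.001,-0.001,0.081],"rot": [0.002,0,0],"grip": 0}
    - {"dp": [-0.001,-0.001,0.081],"rot": [0.002,0,0],"grip": 0}

```text
clock: 7.17
tcp_pos: [406.3, -179.1, 50.7]
orientation: [-0.001, 0.981, 0.192, -0.0]
ft_force: [-0.5, -0.1, 1.2]
width: 85.3
grasp_force: 0.0
```

Emit:
apply_moves:
  commands:
    - {"dp": [0,0,0],"rot": [0,0,0],"grip": 1}
    - {"dp": [0,0,0],"rot": [0,0,0],"grip": 1}
    - {"dp": [0,0,0],"rot": [0,0,0],"grip": 1}
    - {"dp": [0,0,0],"rot": [0,0,0],"grip": 1}
    - {"dp": [0,0,0],"rot": [0,0,0],"grip": 1}
    - {"dp": [0,0,0],"rot": [0,0,0],"grip": 1}
    - {"dp": [0,0,0],"rot": [0,0,0],"grip": 1}
  squeeze: 90

```text
clock: 7.75
tcp_pos: [405.8, -178.4, 51.6]
orientation: [-0.0, 0.981, 0.192, 0.0]
ft_force: [-0.2, 1.1, 6.5]
width: 18.8
grasp_force: 87.5
```

```bash
python3 - <<'E'
from h import *
for i in range(2): viewer.get_image("top")
s,p,r=cur();print(p,r.as_matrix().round(4).tolist(),s["width"],s["grasp_force"],s["ft_force"])
E
```

```text
[ 405.81128251 -178.42783075   51.5506612 ] [[0.9263, 0.3767, 0.0008], [0.3767, -0.9263, 0.0004], [0.0009, -0.0001, -1.0]] 18.482110142628073 87.53025770187378 [-1.3608944   1.23351644  6.46048221]
```

Emit:
apply_moves:
  commands:
    - {"dp": [0,0,-0.01],"rot": [0,0,0],"grip": 1}
    - {"dp": [0,0,-0.035],"rot": [0,0,0],"grip": 1}
    - {"dp": [0,0,-0.07],"rot": [0,0,0],"grip": 1}
    - {"dp": [0,0,-0.11],"rot": [0,0,0],"grip": 1}
    - {"dp": [0,0,-0.15],"rot": [0,0,0],"grip": 1}
    - {"dp": [0,0,-0.19],"rot": [0,0,0],"grip": 1}
    - {"dp": [0,0,-0.22],"rot": [0,0,0],"grip": 1}
    - {"dp": [0,0,-0.22],"rot": [0,0,0],"grip": 1}

```text
clock: 8.52
tcp_pos: [408.5, -180.3, 277.0]
orientation: [0.003, 0.981, 0.192, 0.004]
ft_force: [0.8, -1.1, -3.7]
width: 18.6
grasp_force: 89.1
```

```bash
sed -i 's/^S=.*/S=np.array([581.5,-90,163.5])/' h.py; cat >> h.py <<'E'
def key(th,h,S=S):
    "TCP target for key turned th deg from ex, underside h above the cap face"
    t=np.radians(th);u=np.cos(t)*ex+np.sin(t)*yt;v=np.cross(a,u)
    return S+(h+51.5)*a-.8*u,frame(-v,-a)
E
python3 - <<'E'
from h import *
viewer.get_image("top")
plan(key(60,80))
E
```

```text
t 8.57 p [ 407.2 -179.6  273.8] w 18.4 gf 89.1 F [-0.2 -0.2 -5.3] q [-0.57  0.09  1.77  0.    1.28  0.61]
dp [0.1292, -0.0201, -0.0029] rot [-0.3545, 0.5899, -1.2349] rows 8.9
```

Emit:
apply_moves:
  commands:
    - {"dp": [0.01,0,-0.01],"rot": [-0.035,0.059,-0.123],"grip": 1}
    - {"dp": [0.02,0,-0.02],"rot": [-0.07,0.118,-0.247],"grip": 1}
    - {"dp": [0.03,0,-0.03],"rot": [-0.106,0.177,-0.37],"grip": 1}
    - {"dp": [0.04,-0.005,-0.03],"rot": [-0.142,0.236,-0.494],"grip": 1}
    - {"dp": [0.05,-0.01,-0.03],"rot": [-0.177,0.295,-0.617],"grip": 1}
    - {"dp": [0.06,-0.01,-0.03],"rot": [-0.212,0.354,-0.741],"grip": 1}
    - {"dp": [0.07,-0.015,-0.03],"rot": [-0.248,0.413,-0.864],"grip": 1}
    - {"dp": [0.07,-0.015,-0.03],"rot": [-0.284,0.472,-0.988],"grip": 1}

```text
clock: 9.23
tcp_pos: [463.6, -135.9, 298.3]
orientation: [0.069, 0.814, 0.543, 0.197]
ft_force: [-1.5, 0.6, -5.0]
width: 18.6
grasp_force: 89.0
```

```bash
python3 - <<'E'
from h import *
for i in range(3): viewer.get_image("top")
plan(key(60,80))
E
```

```text
t 9.38 p [ 462.3 -137.7  298.1] w 18.8 gf 88.9 F [ 0.  -0.7 -3.8] q [-0.7  -0.04  1.92  0.39  1.04 -0.45]
dp [0.0375, 0.0315, 0.0439] rot [-0.0865, 0.1179, -0.2621] rows 1.9
```

Emit:
apply_moves:
  commands:
    - {"dp": [0.019,0.016,0.02],"rot": [-0.043,0.059,-0.131],"grip": 1}
    - {"dp": [0.037,0.031,0.044],"rot": [-0.086,0.118,-0.262],"grip": 1}
    - {"dp": [0.0375,0.0315,0.044],"rot": [-0.0865,0.118,-0.262],"grip": 1}
    - {"dp": [0.0375,0.0315,0.044],"rot": [-0.0865,0.118,-0.262],"grip": 1}

```text
clock: 9.72
tcp_pos: [521.0, -111.8, 277.9]
orientation: [0.09, 0.744, 0.616, 0.243]
ft_force: [0.3, -0.5, -5.1]
width: 18.7
grasp_force: 89.8
```

```bash
python3 - <<'E'
from h import *
for n in("scene","top"): np.save(f"pics/{n}7.npy",viewer.get_image(n))
viewer.get_image("top")
plan(key(60,80),key(60,30))
s,t=[np.load(f"pics/{n}7.npy") for n in("scene","top")]
def cr(im,b):
    return cv2.resize(im[b[1]:b[3],b[0]:b[2],::-1],(400,400),interpolation=cv2.INTER_CUBIC)
cv2.imwrite("pics/c7.png",np.hstack([cr(s,(190,130,260,200)),cr(t,(250,130,320,200))]))
_,p,r=cur();k=-r.as_matrix()[:,2];b=p-51.5*k
print("key base",proj("scene",b),proj("top",b),"sq tip",proj("scene",S+34*a),proj("top",S+34*a))
E
```

```text
t 9.87 p [ 521.3 -112.7  280. ] w 18.6 gf 89.8 F [ 0.6  0.4 -4. ] q [-0.65  0.04  1.94  0.55  0.93 -0.74]
dp [-0.0006, -0.0031, 0.0015] rot [0.0045, 0.0007, 0.0066] rows 0.1
dp [-0.0006, -0.0033, 0.0515] rot [0.0045, 0.0007, 0.0066] rows 1.2
key base [[222.79554065 152.920557  ]] [[280.25110203 167.2478779 ]] sq tip [[219.51711386 170.46296244]] [[276.40322268 161.96772606]]
```

View pics/c7.png

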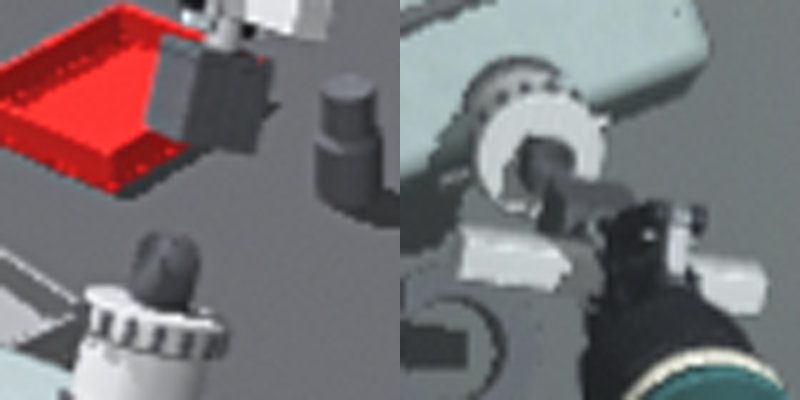

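The crop shows the key upright on the tilted axis above the square: the socket's underside centre is near scene (224.3,153.3) and the square's tip near scene (219,172). The flats look parallel. I'll check the relative offset.

```bash
python3 - <<'E'
from h import *
_,p,r=cur();X=r.as_matrix();k=-X[:,2];u=X[:,0];b=p-51.5*k
print("bar mid pred",proj("top",p+18.5*k), "ends",proj("top",[p+18.5*k+75*u,p+18.5*k-75*u]),"meas 286.7 177.0")
v=X[:,1]
print("sock corners scene",(proj("scene",[b+20*(i*u+j*v) for i in(1,-1) for j in(1,-1)])-(190,130)).round(1).tolist())
f=lambda x,y:((x+.5)/5.714-.5,(y+.5)/5.714-.5)
print([np.round(f(*q),1).tolist() for q in((147,118),(180,140),(250,153))])
s=np.load("pics/scene7.npy")
for row in s[134:160,212:240].max(2): print(' '.join('%3d'%v for v in row))
print()
for row in s[168:188,208:230].max(2): print(' '.join('%3d'%v for v in row))
E
```

```text
bar mid pred [[285.82156203 177.37166027]] ends [[258.93750371 174.09002608]
 [311.96229315 180.56255936]] meas 286.7 177.0
sock corners scene [[29.7, 23.1], [42.8, 25.8], [22.9, 20.0], [35.7, 22.8]]
[[25.3, 20.2], [31.1, 24.1], [43.3, 26.4]]
180 179 178 176 179 191 195 238 255 206 177 171 167 190 156  96 179 184 155 123  64  55  93 169 216 236 232 232
171 178 178 178 177 179 175 185 193 202 255 255 204 139 140 134 184 176 152 120  52  16  56 139 131 126 171 220
183 177 182 179 179 180 143 127 128 147 171 186 217 232 193 196 194 170 145 114  68  42  96 138 127 111 114 115
167 193 214 187 181 178 121 114 115 129 128 112 105 131 171 202 190 166 139 111 113 115 113 114 116 114 115 112
205 255 231 199 220 177 100  98 110 112 114 111 118 106 117 130 142 146 128  96  89 110 118 120 118 119 116 116
255 255 255 255 255 205 105 108  98  92  98 117 117  80  67  69  76  88  71  51  60  64  93 113 116 119 118 117
255 254 254 255 255 208 112 112 108 107 106  98  90  71  67  67  66  68  68  68  69  67  67 128  96  92 114 118
253 253 253 255 255 171 112 111 112 111 111 108  85  68  62  61  62  64  
[... 3115 characters left out ...]
 203 184 160 120 107 104  98  89  74  68  68  66  62  56  58 108 119 118 117 117 116
225 225 227 226 171 111  92  86  79  69  67  66  61  60  53  66 110 119 118 117 118 117
229 226 226 226 205 141  96  74  68  63  62  61  58  51  49  82 112 117 116 116 117 118
242 241 236 230 231 227 181 110  81  61  51  47  45  42  46 108 119 128 122 116 117 117
160 183 229 241 241 239 228 203 190 132  98  92  87  80  52  82 102 177 156 122 115 117
100 118 217 234 206 188 231 240 238 233 234 235 236 232 151 116 116 124 122 102  98 112
 82 136 221 209 132 102 197 214 209 199 207 213 224 227 227 230 230 230 226 149 108 104
 78 162 225 204 125  99 177 203 194 124 105 155 166 160 158 166 168 165 176 167 150 104
```

```bash
python3 - <<'E'
from h import *
plan(key(58,50),key(58,34),key(58,24))
E
```

```text
t 9.87 p [ 521.3 -112.7  280. ] w 18.6 gf 89.8 F [ 0.6  0.4 -4. ] q [-0.65  0.04  1.94  0.55  0.93 -0.74]
dp [-0.0006, -0.0033, 0.0315] rot [0.0045, 0.0006, 0.051] rows 0.8
dp [-0.0006, -0.0033, 0.0475] rot [0.0045, 0.0006, 0.051] rows 1.1
dp [-0.0006, -0.0034, 0.0575] rot [0.0045, 0.0006, 0.051] rows 1.4
```

Emit:
apply_moves:
  commands:
    - {"dp": [-0.0006,-0.003,0.015],"rot": [0.0045,0,0.051],"grip": 1}
    - {"dp": [-0.0006,-0.003,0.03],"rot": [0.0045,0,0.051],"grip": 1}
    - {"dp": [-0.0006,-0.003,0.04],"rot": [0.0045,0,0.051],"grip": 1}
    - {"dp": [-0.0006,-0.003,0.04],"rot": [0.0045,0,0.051],"grip": 1}
    - {"dp": [-0.0006,-0.003,0.04],"rot": [0.0045,0,0.051],"grip": 1}

```text
clock: 10.28
tcp_pos: [537.9, -105.9, 244.2]
orientation: [0.087, 0.755, 0.603, 0.244]
ft_force: [0.1, -0.1, -3.5]
width: 18.5
grasp_force: 89.6
```

```bash
python3 - <<'E'
from h import *
viewer.get_image("top");plan(key(58,34),key(58,24));
E
```

```text
t 10.33 p [ 538.1 -106.2  244.7] w 18.3 gf 89.6 F [-0.1 -0.3 -3.7] q [-0.61  0.11  1.96  0.58  0.83 -0.73]
dp [-0.0001, -0.001, 0.0079] rot [0.0021, -0.0001, 0.0028] rows 0.2
dp [-0.0001, -0.001, 0.0179] rot [0.0021, -0.0001, 0.0028] rows 0.4
```

Now at h≈42, advancing slowly while watching the force.

Emit:
apply_moves:
  commands:
    - {"dp": [0,-0.001,0.004],"rot": [0.002,0,0.003],"grip": 1}
    - {"dp": [0,-0.001,0.007],"rot": [0.002,0,0.003],"grip": 1}
    - {"dp": [0,-0.001,0.01],"rot": [0.002,0,0.003],"grip": 1}
    - {"dp": [0,-0.001,0.012],"rot": [0.002,0,0.003],"grip": 1}
    - {"dp": [0,-0.001,0.012],"rot": [0.002,0,0.003],"grip": 1}

```text
clock: 10.75
tcp_pos: [542.9, -103.7, 233.1]
orientation: [0.086, 0.755, 0.602, 0.244]
ft_force: [-0.3, 1.4, -3.7]
width: 19.0
grasp_force: 89.7
```

Emit:
apply_moves:
  commands:
    - {"dp": [0,0,0.003],"rot": [0,0,0],"grip": 1}
    - {"dp": [0,0,0.005],"rot": [0,0,0],"grip": 1}
    - {"dp": [0,0,0.005],"rot": [0,0,0],"grip": 1}

```text
clock: 11.0
tcp_pos: [545.7, -103.0, 230.1]
orientation: [0.087, 0.755, 0.602, 0.245]
ft_force: [-4.9, 0.2, 5.2]
width: 18.9
grasp_force: 91.3
```

```bash
python3 - <<'E'
from h import *
viewer.get_image("top");plan(key(58,0));s,p,r=cur();print("F tool",r.inv().apply(s["ft_force"]),"T",r.inv().apply(s["torque"]))
E
```

```text
t 11.05 p [ 545.7 -102.9  230.1] w 18.8 gf 91.2 F [-4.7  0.9  5.3] q [-0.59  0.14  1.97  0.6   0.79 -0.74]
dp [-0.0006, -0.0006, 0.0252] rot [0.0017, -0.001, 0.0008] rows 0.6
F tool [ 1.54104859 -2.03396825 -6.64195277] T [ 0.54447377  0.05135484 -0.10516344]
```

Emit:
apply_moves:
  commands:
    - {"dp": [0,0,0.002],"rot": [0,0,0],"grip": 1}
    - {"dp": [0,0,0.004],"rot": [0,0,0],"grip": 1}
    - {"dp": [0,0,0.004],"rot": [0,0,0],"grip": 1}

```text
clock: 11.3
tcp_pos: [548.0, -101.9, 226.0]
orientation: [0.086, 0.755, 0.602, 0.245]
ft_force: [4.1, 5.1, -0.9]
width: 18.8
grasp_force: 89.7
```

```bash
python3 - <<'E'
from h import *
viewer.get_image("top");plan(key(58,0));s,p,r=cur();print("F tool",r.inv().apply(s["ft_force"]),"T",r.inv().apply(s["torque"]))
E
```

```text
t 11.35 p [ 548.  -101.9  226. ] w 18.8 gf 89.7 F [ 3.1  4.3 -0.2] q [-0.58  0.15  1.98  0.6   0.78 -0.75]
dp [-0.0009, -0.0006, 0.0204] rot [0.0013, -0.0021, -0.0006] rows 0.5
F tool [4.49590675 1.46568317 2.35575689] T [-0.15178344  0.83440208 -0.07746226]
```

Emit:
apply_moves:
  commands:
    - {"dp": [0.001,0,0.003],"rot": [0,0,0],"grip": 1}
    - {"dp": [0.001,0,0.006],"rot": [0,0,0],"grip": 1}
    - {"dp": [0.001,0,0.008],"rot": [0,0,0],"grip": 1}
    - {"dp": [0.001,0,0.008],"rot": [0,0,0],"grip": 1}

```text
clock: 11.68
tcp_pos: [551.9, -100.1, 218.9]
orientation: [0.086, 0.755, 0.602, 0.245]
ft_force: [6.4, 3.3, -4.3]
width: 18.8
grasp_force: 89.1
```

```bash
python3 - <<'E'
from h import *
viewer.get_image("top");plan(key(58,0));s,p,r=cur();print("F tool",r.inv().apply(s["ft_force"]),"T",r.inv().apply(s["torque"]))
E
```

```text
t 11.73 p [ 551.9 -100.1  218.9] w 18.8 gf 89.1 F [ 6.7  3.8 -3.8] q [-0.57  0.16  1.98  0.61  0.76 -0.75]
dp [-0.0012, -0.0005, 0.0121] rot [0.001, -0.0007, -0.0004] rows 0.3
F tool [3.62774479 3.18506388 7.05539932] T [-0.51264159  0.90192422 -0.13776344]
```

Emit:
apply_moves:
  commands:
    - {"dp": [0.0005,0.0005,0.003],"rot": [0,0,0],"grip": 1}
    - {"dp": [0.0005,0.0005,0.006],"rot": [0,0,0],"grip": 1}
    - {"dp": [0.0005,0.0005,0.008],"rot": [0,0,0],"grip": 1}
    - {"dp": [0.0005,0.0005,0.008],"rot": [0,0,0],"grip": 1}

```text
clock: 12.07
tcp_pos: [555.8, -98.6, 212.0]
orientation: [0.086, 0.755, 0.602, 0.244]
ft_force: [6.4, 3.4, -3.6]
width: 18.5
grasp_force: 89.2
```

Emit:
apply_moves:
  commands:
    - {"dp": [0,0,0.002],"rot": [0,0,0],"grip": 1}
    - {"dp": [0,0,0.003],"rot": [0,0,0],"grip": 1}
    - {"dp": [0,0,0.003],"rot": [0,0,0],"grip": 1}

```text
clock: 12.32
tcp_pos: [557.1, -98.1, 209.7]
orientation: [0.086, 0.755, 0.602, 0.244]
ft_force: [5.4, 2.0, -3.6]
width: 18.7
grasp_force: 89.3
```

```bash
python3 - <<'E'
from h import *
viewer.get_image("top");plan(key(58,0));s,p,r=cur();print("F tool",r.inv().apply(s["ft_force"]),"T",r.inv().apply(s["torque"]))
E
```

```text
t 12.37 p [557.1 -98.1 209.7] w 19.0 gf 89.2 F [ 6.5  2.9 -3.2] q [-0.56  0.18  1.98  0.62  0.73 -0.76]
dp [-0.0015, -0.0006, 0.0014] rot [0.0004, -0.0001, -0.0003] rows 0.1
F tool [2.93096175 3.47452997 6.3293507 ] T [-0.46797626  0.52152674 -0.02030753]
```

Continuing until it seats.

Emit:
apply_moves:
  commands:
    - {"dp": [0,0,0.002],"rot": [0,0,0],"grip": 1}
    - {"dp": [0,0,0.002],"rot": [0,0,0],"grip": 1}
    - {"dp": [0,0,0.002],"rot": [0,0,0],"grip": 1}

```text
clock: 12.62
tcp_pos: [557.7, -97.9, 208.6]
orientation: [0.086, 0.755, 0.602, 0.244]
ft_force: [-3.0, 1.9, 7.1]
width: 18.6
grasp_force: 91.0
```

Emit:
apply_moves:
  commands:
    - {"dp": [0,0,0.002],"rot": [0,0,0],"grip": 1}
    - {"dp": [0,0,0.002],"rot": [0,0,0],"grip": 1}
    - {"dp": [0,0,0.002],"rot": [0,0,0],"grip": 1}

```text
clock: 12.87
tcp_pos: [557.4, -97.5, 207.8]
orientation: [0.087, 0.755, 0.603, 0.244]
ft_force: [-20.9, -1.4, 26.4]
width: 18.7
grasp_force: 95.5
```

```bash
python3 - <<'E'
from h import *
viewer.get_image("top");plan(key(58,0));s,p,r=cur();print("F tool",r.inv().apply(s["ft_force"]),"T",r.inv().apply(s["torque"]))
E
```

```text
t 12.92 p [557.4 -97.5 207.8] w 19.1 gf 95.5 F [-20.8  -2.5  25.4] q [-0.56  0.18  1.98  0.63  0.73 -0.76]
dp [-0.0016, 0.0002, -0.0005] rot [0.0002, 0.0005, 0.0025] rows 0.0
F tool [  1.15763515  -6.57838426 -32.25740007] T [ 1.11393491  0.11116237 -0.01457858]
```

Seated: the axial reaction rose to about 32 N at the expected depth. I'll relax it a little and turn clockwise, watching the lateral force.

Emit:
apply_moves:
  commands:
    - {"dp": [0,0,-0.001],"rot": [0,0,0.08],"grip": 1}
    - {"dp": [0,0,-0.001],"rot": [0,0,0.16],"grip": 1}
    - {"dp": [0,0,-0.001],"rot": [0,0,0.24],"grip": 1}
    - {"dp": [0,0,-0.001],"rot": [0,0,0.32],"grip": 1}
    - {"dp": [0,0,-0.001],"rot": [0,0,0.4],"grip": 1}
    - {"dp": [0,0,-0.001],"rot": [0,0,0.4],"grip": 1}

```text
clock: 13.42
tcp_pos: [558.0, -97.4, 208.3]
orientation: [0.047, 0.841, 0.475, 0.255]
ft_force: [-8.2, 1.6, 13.5]
width: 18.9
grasp_force: 92.9
```

```bash
python3 - <<'E'
from h import *
viewer.get_image("top");plan(key(40,0));s,p,r=cur();print("F tool",r.inv().apply(s["ft_force"]),"T",r.inv().apply(s["torque"]))
E
```

```text
t 13.47 p [558.  -97.4 208.3] w 18.5 gf 93.0 F [-6.6  1.  13.7] q [-0.56  0.18  1.98  0.63  0.73 -0.44]
dp [-0.0021, -0.0002, -0.0004] rot [0.0009, -0.0009, -0.0001] rows 0.1
F tool [  3.34480064  -1.1979223  -14.81679757] T [ 0.37537312  0.47453851 -0.03129547]
```

Emit:
apply_moves:
  commands:
    - {"dp": [0,0,0],"rot": [0,0,0.08],"grip": 1}
    - {"dp": [0,0,0],"rot": [0,0,0.16],"grip": 1}
    - {"dp": [0,0,0],"rot": [0,0,0.24],"grip": 1}
    - {"dp": [0,0,0],"rot": [0,0,0.32],"grip": 1}
    - {"dp": [0,0,0],"rot": [0,0,0.4],"grip": 1}
    - {"dp": [0,0,0],"rot": [0,0,0.4],"grip": 1}

```text
clock: 13.97
tcp_pos: [558.1, -97.6, 208.4]
orientation: [0.006, 0.905, 0.338, 0.259]
ft_force: [-7.5, 1.4, 13.4]
width: 18.6
grasp_force: 92.9
```

```bash
python3 - <<'E'
from h import *
viewer.get_image("top");plan(key(22,0));s,p,r=cur();print("F tool",r.inv().apply(s["ft_force"]),"T",r.inv().apply(s["torque"]),s["joint_efforts"])
E
```

```text
t 14.02 p [558.1 -97.6 208.3] w 18.7 gf 92.9 F [-8.3  1.  13.7] q [-0.56  0.18  1.98  0.63  0.73 -0.13]
dp [-0.002, 0.0, -0.0004] rot [0.001, -0.001, 0.0] rows 0.0
F tool [  1.69648639  -3.24389754 -15.65742789] T [0.45177031 0.19095155 0.09592187] [  0.19168414 -29.8474288  -22.62096941   1.56834651  -1.8832279
   0.23423773]
```

Emit:
apply_moves:
  commands:
    - {"dp": [0,0,0],"rot": [0,0,0.08],"grip": 1}
    - {"dp": [0,0,0],"rot": [0,0,0.16],"grip": 1}
    - {"dp": [0,0,0],"rot": [0,0,0.24],"grip": 1}
    - {"dp": [0,0,0],"rot": [0,0,0.32],"grip": 1}
    - {"dp": [0,0,0],"rot": [0,0,0.4],"grip": 1}
    - {"dp": [0,0,0],"rot": [0,0,0.4],"grip": 1}

```text
clock: 14.52
tcp_pos: [558.2, -97.8, 208.3]
orientation: [-0.034, 0.946, 0.192, 0.257]
ft_force: [-7.5, 1.1, 13.5]
width: 18.6
grasp_force: 92.9
```

```bash
python3 - <<'E'
from h import *
viewer.get_image("top");plan(key(4,0));s,p,r=cur();print("F tool",r.inv().apply(s["ft_force"]),"T",r.inv().apply(s["torque"]),s["joint_efforts"])
E
```

```text
t 14.57 p [558.2 -97.8 208.3] w 19.0 gf 92.9 F [-6.8  1.1 13.6] q [-0.56  0.18  1.98  0.63  0.73  0.18]
dp [-0.0019, 0.0002, -0.0004] rot [0.0011, -0.0011, 0.0001] rows 0.0
F tool [  1.79742517  -3.10545302 -14.78421946] T [0.4510124  0.01549158 0.08181244] [  0.5062845  -30.02302766 -22.53067553   1.69171382  -1.72394648
   0.22395173]
```

Tool is at 4° on the key's scale. I continue in small turns until the stop shows.

Emit:
apply_moves:
  commands:
    - {"dp": [0,0,0],"rot": [0,0,0.05],"grip": 1}
    - {"dp": [0,0,0],"rot": [0,0,0.1],"grip": 1}
    - {"dp": [0,0,0],"rot": [0,0,0.1],"grip": 1}

```text
clock: 14.82
tcp_pos: [558.2, -97.8, 208.3]
orientation: [-0.044, 0.953, 0.156, 0.256]
ft_force: [-7.8, 0.3, 12.4]
width: 18.8
grasp_force: 92.9
```

```bash
python3 - <<'E'
from h import *
viewer.get_image("top");plan(key(0,0));s,p,r=cur();print("F tool",r.inv().apply(s["ft_force"]),"T",r.inv().apply(s["torque"]),s["joint_efforts"])
E
```

```text
t 14.87 p [558.2 -97.8 208.3] w 18.6 gf 92.9 F [-7.9  0.6 13.8] q [-0.56  0.18  1.98  0.63  0.73  0.26]
dp [-0.0019, 0.0002, -0.0004] rot [0.0011, -0.0012, -0.0104] rows 0.1
F tool [  0.60315683  -3.17033065 -15.59110126] T [0.41282865 0.04317372 0.10744133] [  0.47465611 -30.05239964 -22.49528825   1.72359601  -1.70394558
   0.13600218]
```

Emit:
apply_moves:
  commands:
    - {"dp": [0,0,0],"rot": [0,0,0.05],"grip": 1}
    - {"dp": [0,0,0],"rot": [0,0,0.1],"grip": 1}
    - {"dp": [0,0,0],"rot": [0,0,0.1],"grip": 1}

```text
clock: 15.12
tcp_pos: [558.2, -97.9, 208.3]
orientation: [-0.054, 0.959, 0.118, 0.254]
ft_force: [-7.3, 0.9, 13.4]
width: 18.7
grasp_force: 92.9
```

```bash
python3 - <<'E'
from h import *
viewer.get_image("top");plan(key(-5,0));s,p,r=cur();print("F tool",r.inv().apply(s["ft_force"]),"T",r.inv().apply(s["torque"]),s["joint_efforts"])
E
```

```text
t 15.17 p [558.2 -97.8 208.3] w 18.2 gf 92.9 F [-6.7 -0.1 13.8] q [-0.56  0.18  1.98  0.63  0.73  0.34]
dp [-0.0019, 0.0003, -0.0004] rot [0.0011, -0.0012, 0.0007] rows 0.0
F tool [  1.21828435  -2.21951851 -15.07449412] T [0.36252531 0.04773856 0.04133161] [  0.56347517 -30.09786844 -22.48450935   1.7599424   -1.66822929
   0.13294795]
```

Emit:
apply_moves:
  commands:
    - {"dp": [0,0,0],"rot": [0,0,0.05],"grip": 1}
    - {"dp": [0,0,0],"rot": [0,0,0.1],"grip": 1}
    - {"dp": [0,0,0],"rot": [0,0,0.1],"grip": 1}

```text
clock: 15.42
tcp_pos: [558.2, -97.9, 208.3]
orientation: [-0.063, 0.962, 0.082, 0.251]
ft_force: [-5.8, 1.9, 12.1]
width: 18.5
grasp_force: 93.4
```

```bash
python3 - <<'E'
from h import *
viewer.get_image("top");plan(key(-10,0));s,p,r=cur();print("F tool",r.inv().apply(s["ft_force"]),"T",r.inv().apply(s["torque"]),s["joint_efforts"])
E
```

```text
t 15.47 p [558.2 -97.9 208.3] w 18.5 gf 93.4 F [-6.9  0.7 11.9] q [-0.56  0.18  1.98  0.62  0.73  0.42]
dp [-0.0019, 0.0004, -0.0004] rot [0.0014, -0.0005, 0.0168] rows 0.1
F tool [  0.04112155  -2.96803072 -13.47790682] T [ 0.38196067 -0.27259932 -1.36959469] [ -1.16727166 -30.00790358 -21.97600365   2.65144274  -1.72798008
   1.53995723]
```

Emit:
apply_moves:
  commands:
    - {"dp": [0,0,0],"rot": [0,0,0.04],"grip": 1}
    - {"dp": [0,0,0],"rot": [0,0,0.08],"grip": 1}
    - {"dp": [0,0,0],"rot": [0,0,0.08],"grip": 1}

```text
clock: 15.72
tcp_pos: [557.6, -97.8, 208.0]
orientation: [-0.071, 0.965, 0.053, 0.249]
ft_force: [-8.7, -0.2, 12.4]
width: 18.7
grasp_force: 109.9
```

```bash
python3 - <<'E'
from h import *
np.save("pics/scene8.npy",viewer.get_image("scene"));plan(key(-14,0));s,p,r=cur();print("F tool",r.inv().apply(s["ft_force"]),"T",r.inv().apply(s["torque"]),s["joint_efforts"])
E
```

```text
t 15.77 p [557.6 -97.8 208. ] w 18.8 gf 109.7 F [-9.   0.1 13.2] q [-0.56  0.18  1.98  0.62  0.73  0.48]
dp [-0.0012, 0.0005, -0.0004] rot [0.0012, 0.0007, 0.0267] rows 0.2
F tool [ -1.37210877  -2.74934213 -15.70754325] T [ 0.34543088 -0.54990063 -1.47968537] [ -0.3394497  -29.78178084 -22.71401167   3.23402725  -1.88562199
   1.62186764]
```

The stop is reached: the axial torque jumped from about 0.1 to 1.5 N m. I'll relax the twist slightly, open, and back straight off.

Emit:
apply_moves:
  commands:
    - {"dp": [0,0,0.001],"rot": [0,0,-0.03],"grip": 1}
    - {"dp": [0,0,0.001],"rot": [0,0,-0.06],"grip": 1}
    - {"dp": [0,0,0.001],"rot": [0,0,-0.06],"grip": 1}

```text
clock: 16.02
tcp_pos: [557.9, -97.8, 207.9]
orientation: [-0.065, 0.963, 0.075, 0.251]
ft_force: [-18.2, -1.6, 24.7]
width: 18.4
grasp_force: 99.5
```

```bash
python3 - <<'E'
from h import *
s,p,r=cur();print(s["clock"],p,"F tool",r.inv().apply(s["ft_force"]),"T",r.inv().apply(s["torque"]),s["grasp_force"])
E
```

```text
16.0167 [557.86028374 -97.78786349 207.9410874 ] F tool [ -3.74848535  -3.79159102 -30.25054773] T [ 0.51863713 -0.98266767 -0.32899457] 99.47022712847684
```

Emit:
apply_moves:
  commands:
    - {"dp": [0,0,-0.001],"rot": [0,0,0],"grip": 0.8}
    - {"dp": [0,0,-0.001],"rot": [0,0,0],"grip": 0.6}
    - {"dp": [0,0,-0.001],"rot": [0,0,0],"grip": 0}
    - {"dp": [0,0,-0.001],"rot": [0,0,0],"grip": 0}
    - {"dp": [0,0,-0.001],"rot": [0,0,0],"grip": 0}
    - {"dp": [0,0,-0.02],"rot": [0,0,0],"grip": 0}
    - {"dp": [0,0,-0.055],"rot": [0,0,0],"grip": 0}
    - {"dp": [0,0,-0.09],"rot": [0,0,0],"grip": 0}

```text
clock: 16.68
tcp_pos: [515.0, -111.5, 283.6]
orientation: [-0.067, 0.963, 0.073, 0.249]
ft_force: [0.1, -0.5, 0.6]
width: 85.7
grasp_force: 0.0
```

Emit:
apply_moves:
  commands:
    - {"dp": [-0.03,0,-0.03],"rot": [0,0,0],"grip": 0}
    - {"dp": [-0.06,0,-0.06],"rot": [0,0,0],"grip": 0}
    - {"dp": [-0.08,0,-0.08],"rot": [0,0,0],"grip": 0}
    - {"dp": [-0.08,0,-0.08],"rot": [0,0,0],"grip": 0}

```text
clock: 17.02
tcp_pos: [406.2, -134.9, 315.0]
orientation: [-0.065, 0.963, 0.072, 0.25]
ft_force: [0.9, -1.5, 0.2]
width: 85.2
grasp_force: 0.0
```

```bash
python3 - <<'E'
from h import *
for n in("scene","top"): np.save(f"pics/{n}9.npy",viewer.get_image(n))
s,t=[np.load(f"pics/{n}9.npy") for n in("scene","top")]
def cr(im,b):
    return cv2.resize(im[b[1]:b[3],b[0]:b[2],::-1],(400,500),interpolation=cv2.INTER_CUBIC)
cv2.imwrite("pics/c9.png",np.hstack([cr(s,(140,120,260,270)),cr(t,(250,120,330,220))]))
th=np.radians(-9);u=np.cos(th)*ex+np.sin(th)*yt
print([((proj(n,[S,S+80*a+75*u,S+80*a-75*u])-o)*k).round().tolist() for n,o,k in(("scene",(140,120),3.333),("top",(250,120),5))])
print(sense()["clock"],sense()["tcp_pos"])
E
```

```text
[[[255.0, 209.0], [216.0, 103.0], [336.0, 121.0]], [[120.0, 188.0], [131.0, 118.0], [166.0, 357.0]]]
17.1167 [ 409.03410342 -134.91326287  314.61833322]
```

View pics/c9.png

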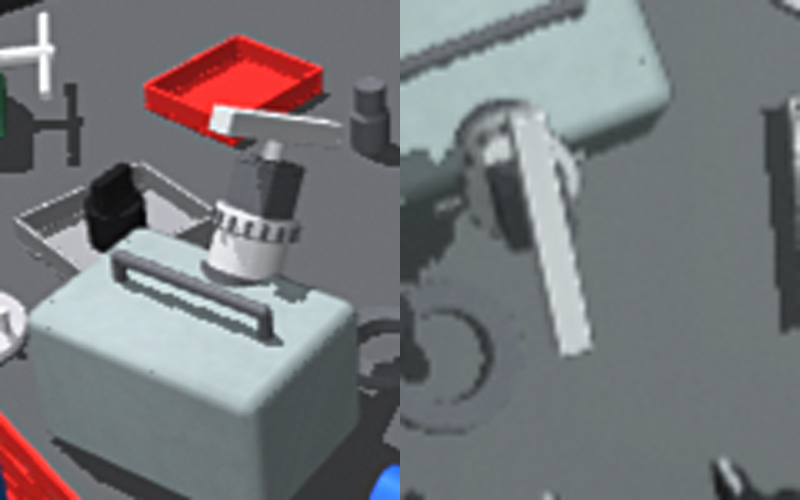

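The picture shows the key flush on the cap (scene (220,175)) with its bar where predicted, the cover upright in the grey tray, and the arm clear.

```bash
python3 -c "
from rig import workorder;print(workorder.job_done())"
```

```text
the job is handed in; nothing more can be done
None
```

I handed the job in at about 17 s: the cover stands mouth down in the grey tray, and the square-socket key is home on the cap. I turned the cap clockwise until the torque jumped at the stop, and the last picture shows the key still seated and the arm clear (no verdict came back).

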